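# Take the tested cell out of the interlocked bench tester

## Task

The cell in the bench tester has finished its test. Turn the isolator off, which frees the drawer latch, swing the latch's hook fully off its stud, pull the drawer fully open by its handle, and lift the cell out and lay it down in a groove of the black cell tray. Leave the isolator off, the latch released and the drawer open, and do not push the other things on the bench about.

Things in the scene. Friction and masses are not known exactly. Their poses are not given: they have to be found in the camera images.
- console: Grey sheet-metal bench tester, fixed; 230 wide, 190 deep, 168 high (mm), two terminal posts 21 higher at the back. Origin: centre of its underside; +x to its back, +y to its left seen from the front. Its sloped panel starts at x = -90, height 76, and rises to the back at 35 degrees from level for 160 up the slope. Isolator (left) and latch (right) stand on it side by side; the drawer is below.
- panel_mid (a point): Point on the panel midway between isolator shaft (y +44) and latch shaft (y -44), 66 up the slope; axes as the console's. Both shafts stand square to the panel and carry scalloped steel discs of 50 radius, their tops 8 above the panel. The discs overlap: the isolator's rim lies in the latch disc's hollow and blocks the latch until the isolator is off.
- isolator_grip (a point): Grip point on the isolator's shaft, 40 above the panel. Black plastic bar handle 60 long, 13 wide, from 15 to 46 above the panel, pointed nose; hub below it 34 across. z: out of the panel along the shaft (leans 35 degrees from vertical, to the front); x: along the bar to its nose, turning with it: up the slope to the engraved stroke at joint 0, left to the engraved ring at 1.40.
- isolator (a joint): Angle of the isolator (rad): 0 = on, 1.40 = off, at its stop. Grows anticlockwise seen from in front of the panel (right-handed about the grip point's z). Stays where it is left; 0.1 N m of friction. May start up to 0.3. Once the latch is turned away it is locked at off (0.2 rad of play).
- latch_grip (a point): Grip point on the latch's shaft, 40 above the panel. Bare steel bar handle 46 long, 12 wide, from 15 to 46 above the panel; hub below it 26 across. From its disc a flat steel hook reaches 90 down the slope, over the panel's front edge, round a stud on the drawer front. z: out of the panel along the shaft; x: along the bar, away from the hook, straight up the slope at joint 0.
- latch (a joint): Angle of the latch (rad): 0 = hooked on the drawer's stud, 1.40 = released, at its stop, the hook out to the right. Grows anticlockwise seen from in front of the panel (right-handed about the grip point's z). Stays where it is left; 0.1 N m of friction. Blocked (0.07 rad of play) until the isolator is within 0.1 rad of 1.40.
- drawer_pull (a point): Middle of the drawer's handle: a level round steel bar 10 in diameter and 74 long, parallel to the console's front, its centre 36 in front of the drawer front (31 clear behind the bar) and 40 above the bench. Axes are the console's; it moves with the drawer.
- drawer (a joint): How far the drawer is out (m): 0 = shut, 0.120 = fully out, at its stop. Slides along the console's -x with about 2 N of friction; stays where it is left. Inside it is 144 wide and 147 long; floor 18 above the bench, top of the front 63, of the side walls 47. Its front carries a steel stud, on the right, up to 82 above the bench.
- cell: The loose cell, a cylinder 18 in diameter and 64 long, 0.04 to 0.07 kg, lying along its y. Origin 9 from its axis, at mid-length; use cell_mid for its centre.
- cell_mid (a point): Centre of the cell, y along its axis. It lies across the drawer (along the console's y, either way round) in a cradle 45 behind the panel's front edge while the drawer is shut, centre 43 above the bench, on two slotted saddles 8 thick, 39 apart, that reach up to its axis; the 39 between them is free on both sides down to the drawer floor.
- cell_tray: Open black plastic tray, fixed, 100 (x) by 130 (y) by 24 high; walls 3, floor 4 above the bench. Origin: centre of its underside. Four ribs along its x, 4 wide, 5 above the floor, at y = -36, -12, 12, 36, make five grooves about 20 wide and 94 long, the middle one at y = 0. A cell in a groove lies along the tray's x, its centre 13 above the underside.
- tip_cleaner: Bystander: a round black tip-cleaner pot filled with brass wool, 68 across and 39 high, loose.
- caliper: Bystander: a grey steel caliper lying flat, 51 x 153 x 12, loose.
- cell_pack: Bystander: a blue shrink-wrapped cell pack with two plug leads, 66 x 144 x 40, loose.
Not all that is in view belongs to the job. Of the things like the cell_tray, leave any that is white; of the rest the larger one is meant.

How it is judged:
By the outcome, as a careful person would: the job done as asked, in the order asked, and still so for the second after the job is handed in, with the robot touching nothing.
It also fails if it takes over 67 s, if anything falls off the work surface, if the arm or the gripper's body presses on something with over 40 N, if the wrist force passes 120 N, or if a joint passes its speed limit or range.

## Robot

A 6-joint arm with a two-finger parallel gripper is mounted at the origin on a cart in front of the work surface, level with it; the furniture and walls round the work are solid. World frame = base frame: x ahead of the robot, y to its left, z up, the work surface at z = 0. Lengths are in m, angles in rad, forces in N, time in s.
With the tool pointing down it reaches from about 0.3 to 0.85 m from the base axis. Payload 5.4 kg.
Tool frame: the origin (TCP) lies between the finger pads; the fingertips stand 17 mm ahead of it and the grasp point (between the pads) lies 2 mm behind it; z points along the fingers, y is the line along which they close (so a half turn about z gives the same grasp; the last joint's range is limited). The gripper opens to 85 mm and grips with 20 to 120 N. Pads are 22 mm wide; open, the fingers measure 114 mm over their backs; the gripper's body (76 mm by 85 mm) begins 54 mm behind the grasp point. The pads swing forward as they close: fully open they stand 13 mm farther back than shut.
Start: joints at [0.949, 0.158, 1.597, -0, 1.386, -0.21], TCP at [0.23, 0.527, 0.248] pointing down, gripper open.
Joint ranges: [-2.91, 2.91], [-0.94, 2.29], [0.18, 2.7], [-1.29, 4.43], [0.17, 2.64], [-3, 3]. Speed limits (rad/s): [2.57, 2.57, 3.14, 3.14, 3.14, 3.14].

## Interface

Orientations are given as a rotation vector (axis times angle).
In Python, from workcell import state, viewer, ticket gives the robot as it stands.
- The arm moves only by the tool send_rows, never from a script. Its argument "targets" is text: rows parted by semicolons, each of 7 numbers parted by spaces: the turn, a rotation vector about the world's x, y, z in units of 5 degrees (1.0 is 5 degrees), then the shift along the world's x, y, z in units of 25 mm (1.0 is 25 mm), then the opening, from 0 (shut) to 1 (fully open). In form: wx wy wz tx ty tz gripper; .... A call has 1 to 20 rows; each row is the pose to reach, as a shift and turn from the pose commanded when the call began; what a row does not reach only later rows make up. A row lasts 1/8 s, in which the tool goes at most 62.5 mm and 10.7 degrees, less where a joint would pass 70% of its speed; a pose out of reach is approached as far as the arm can. A call with a gripper value outside its range is refused whole. The fingers move at their own pace and stop on an object; the grip force is fixed at half the most. Time passes only in rows, so rows that repeat a pose let the fingers close. It gives the time, the measured TCP pose, the force, the opening and the grip force at its end, in the units of the state.
- state(): the state, without advancing time (a new reading comes with each control period).
- viewer.grab_frame(name): name is "scene" or "top" or "wrist"; returns a dict with "image" (480x640x3 uint8, blue, green, red), "z_map" (480x640 float32, m along the optical axis (not along the pixel's ray), 0 where there is no reading), "fovy" (degrees; the focal length in pixels is half the picture's height over the tangent of half this angle, whatever the lens; pixels are square), "cx", "cy" (the principal point, pixels), "R" (3x3) and "t" (3): a world point X has camera coordinates R X + t; the wrist camera has in their place "hand_eye" (4x4, takes a point from camera to tool coordinates, whose origin is the TCP and whose axes are the flange's). Camera axes: x right, y down, z forward; pixel columns grow to the right and rows downward; lengths in m; the calibration is good to about 2 mm. The wrist camera is an equidistant fisheye: a pixel r from the principal point sees the ray r / f radians off the axis. A picture is of the moment at which its call begins: read the wrist's pose just before it.
- ticket.finish_job(): hands the job in; it is judged then, once.
The state is a dict: "time": time; "joint_positions": joint angles; "dq": joint speeds; "effort": joint torques, N m; "ee_pos": TCP position; "ee_rot": TCP orientation; "force": force on the tool from outside, world axes, zero at the start; "torque": the same for the moment, N m; "width": opening from 0.0 (shut) to 1.0 (fully open); "gripper_force": force on a finger pad.
Only numpy, scipy, OpenCV 4.12 (cv2) and the standard library are available. Lean on these libraries where they do the work, as an engineer would, in place of code of your own. Each camera call takes 0.05 s, during which the arm holds its last target. There are 200 camera calls.

## Working session

There is one attempt and no reset: what is moved stays moved. The work goes in short steps, Python scripts to look and compute and a tool call to move; the robot and the scene stay as the last step left them, time stands still between calls to the robot, and variables do not carry over. Pictures are saved under pics/ and viewed, at most 10 in all, crops included, and the job is handed in when it is done.

Besides the shell and the picture viewer there is one more tool, called after "Request:" by a JSON object that holds its "op" and its "data", one argument or row to a line. send_rows: Moves the arm, as the interface text tells. Its arguments: {"type":"object","properties":{"targets":{"type":"string"}},"required":["targets"]}

```bash
mkdir -p pics; ls; python3 - <<'E'
from workcell import state, viewer
import cv2, numpy as np, pickle
s=state(); print(s)
d={}
for n in("scene","top","wrist"):
    f=viewer.grab_frame(n); d[n]=f; cv2.imwrite(f"pics/{n}0.png",f["image"])
    print(n,f["fovy"],f["cx"],f["cy"],f.get("R"),f.get("t"),f.get("hand_eye"))
pickle.dump(d,open("f0.pkl","wb"))
a=np.hstack([cv2.resize(d[n]["image"],(400,300)) for n in("scene","top")])
E
```

```text
pics
{'time': 0.0, 'joint_positions': array([ 9.48918204e-01,  1.59059841e-01,  1.59824134e+00,  2.15441048e-05,
        1.38619054e+00, -2.10110848e-01]), 'dq': array([ 2.99083532e-05, -2.86594168e-04,  7.23195981e-04,  2.60890182e-04,
       -4.09279586e-04,  1.95901207e-03]), 'effort': array([ 8.73349563e-05, -3.95998406e+01, -3.31431878e+01, -2.04844423e-04,
        8.19278648e-03, -3.03499540e-06]), 'ee_pos': array([0.22981289, 0.52645793, 0.24730624]), 'ee_rot': array([-6.42087772e-01, -3.07447190e+00,  2.71451257e-03]), 'force': array([-0.79845833, -0.14351259,  0.21244677]), 'torque': array([-0.00679145, -0.00791068,  0.03507795]), 'gripper_force': 0.0, 'width': 0.9980310510988064}
scene 56.77583849304627 318.46894522396855 241.25075778002716 [[ 0.72189886 -0.69194998  0.00820158]
 [-0.41500316 -0.44238858 -0.79502498]
 [ 0.5537458   0.57052394 -0.60652124]] [-0.43557444  0.29267257  1.19098605] None
top 49.62817015026788 314.23408174242724 241.33702350338766 [[ 0.02505353 -0.99965738 -0.00757928]
 [-0.99086179 -0.02382652 -0.13275997]
 [ 0.13253389  0.01083613 -0.99111924]] [-0.06704534  0.58359474  1.44841742] None
wrist 65.70646984690485 317.6718707317709 246.0505935593833 None None [[ 1.74496008e-03 -9.49435901e-01 -3.13956089e-01  8.13093194e-02]
 [ 9.99997691e-01  1.26300954e-03  1.73848977e-03  7.14590596e-04]
 [-1.25405507e-03 -3.13958398e-01  9.49435913e-01 -1.25088072e-01]
 [ 0.00000000e+00  0.00000000e+00  0.00000000e+00  1.00000000e+00]]
```

View pics/scene0.png

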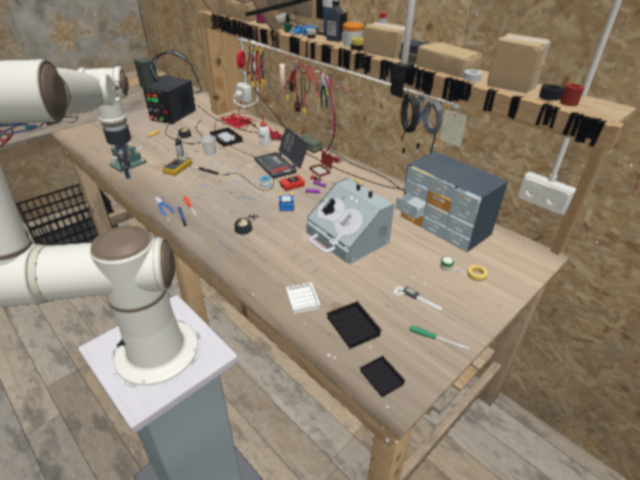

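View pics/top0.png

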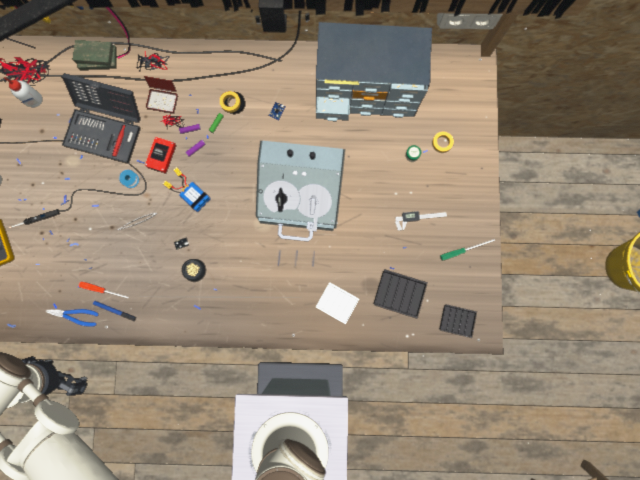

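Candidates for the tray in the top view: white tray (337,303) – excluded; large black five-groove tray (400,293) – chosen; small black tray (458,320) – decoy. The console is at (300,190), isolator disc (281,197), latch disc (313,203), drawer handle (296,237).

```bash
cat > h.py <<'E'
import numpy as np, cv2, pickle
from scipy.spatial.transform import Rotation as Ro
def foc(f): return 240/np.tan(np.radians(f["fovy"])/2)
def rays(f,uv,fish=False):
    uv=np.asarray(uv,float); p=(uv-[f["cx"],f["cy"]])/foc(f)
    if not fish: return np.c_[p,np.ones(len(p))]
    r=np.linalg.norm(p,axis=1)+1e-12
    return np.c_[p/r[:,None]*np.tan(r)[:,None],np.ones(len(p))]
def cloud(f,s=None):
    v,u=np.mgrid[0:480,0:640]; z=f["z_map"]
    P=rays(f,np.c_[u.ravel(),v.ravel()],s is not None)*z.reshape(-1,1)
    if s is None: W=(P-f["t"])@f["R"]
    else:
        H=f["hand_eye"]; W=(P@H[:3,:3].T+H[:3,3])@Ro.from_rotvec(s["ee_rot"]).as_matrix().T+s["ee_pos"]
    W[z.ravel()<=0]=np.nan
    return W.reshape(480,640,3)
def proj(f,X):
    c=np.atleast_2d(X)@f["R"].T+f["t"]; return c[:,:2]/c[:,2:]*foc(f)+[f["cx"],f["cy"]]
E
python3 - <<'E'
from h import *
d=pickle.load(open("f0.pkl","rb"))
for n in("top","scene"):
    f=d[n]; W=cloud(f)
    if n=="top":
        for p in [(337,303),(400,293),(458,320),(281,197),(313,203),(296,238),(250,300),(300,160)]: print(p,W[p[1],p[0]].round(4))
    x,y,z=W[...,0],W[...,1],W[...,2]
    # console top: z>.155
    reg=(x>.4)&(x<.95)&(abs(y)<.3)
    m=reg&(z>.155)&(z<.178)
    print(n,"table z",np.nanmedian(z[(x>.3)&(x<.5)&(y>0)&(y<.1)]),"consoletop",m.sum(),np.nanmedian(z[m]))
    r=cv2.minAreaRect(W[m][:,:2].astype(np.float32)); print(r,cv2.boxPoints(r))
    # tray
    for zmin in(.012,):
        m=(x>.2)&(x<.55)&(y<-.1)&(y>-.55)&(z>zmin)&(z<.035)
        k,l,st,c=cv2.connectedComponentsWithStats(m.astype(np.uint8))
        for i in range(1,k):
            if st[i,4]>100:
                q=W[l==i]; r=cv2.minAreaRect(q[:,:2].astype(np.float32)); print(st[i],c[i],r,np.nanpercentile(q[:,2],95))
    # dark tray pixels
f=d["top"];W=cloud(f)
cv2.imwrite("pics/c1.png",np.hstack([cv2.resize(f["image"][135:250,245:355],(385,402),interpolation=3),cv2.resize(d["scene"]["image"][170:270,295:405],(415,402),interpolation=3)]))
E
```

```text
(337, 303) [ 0.4118 -0.1225  0.0049]
(400, 293) [ 0.4448 -0.3029  0.0101]
(458, 320) [ 0.3721 -0.4702  0.0042]
(281, 197) [0.6855 0.0373 0.161 ]
(313, 203) [ 0.6708 -0.0482  0.1629]
(296, 238) [ 0.5922 -0.0006  0.0474]
(250, 300) [ 0.4142  0.1296 -0.0005]
(300, 160) [ 0.7865 -0.0105  0.166 ]
top table z 0.0007079830925469174 consoletop 2586 0.16680157482099747
((0.7483407258987427, -0.00880780816078186), (0.23052740097045898, 0.1652742475271225), 84.60362243652344) [[ 0.65522987 -0.11578901]
 [ 0.8197716  -0.1313323 ]
 [ 0.8414516   0.09817339]
 [ 0.67690986  0.11371668]]
[374 269  54  50 360] [401.075      292.84444444] ((0.4432629942893982, -0.30219680070877075), (0.1318029761314392, 0.10832255333662033), 73.99686431884766) 0.02943601844915854
scene table z -0.0041042360709400245 consoletop 953 0.164995528211618
((0.7513996958732605, -0.01287791132926941), (0.2343655228614807, 0.17026391625404358), 85.93889617919922) [[ 0.65818256 -0.12373737]
 [ 0.82801896 -0.1357955 ]
 [ 0.84461683  0.09798154]
 [ 0.6747804   0.11003968]]
[326 301  56  45 424] [355.03066038 322.59669811] ((0.4456956684589386, -0.3049604296684265), (0.13322532176971436, 0.10975825786590576), 73.82552337646484) 0.02535980583690746
[360 355  46  40 205] [382.66341463 374.50731707] ((0.37252312898635864, -0.471577525138855), (0.09403170645236969, 0.07786527276039124), 78.32781982421875) 0.018178910698729456
```

View pics/c1.png

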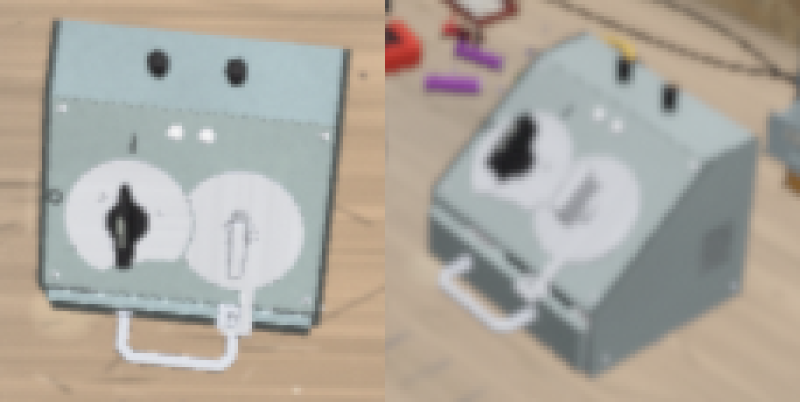

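```bash
cat >> h.py <<'E'
C=dict(o=np.array([.739,-.009,0]),yaw=-5.0)
def con(p): return Ro.from_euler('z',C["yaw"],degrees=True).apply(np.asarray(p)/1000.)+C["o"]
def tool(yaw_y,tilt=0,axis_yaw=None):
    """tool z down, then tilted forward (console +x) by tilt deg; then y closing at angle yaw_y (deg, console frame, about panel normal)"""
    Rc=Ro.from_euler('z',C["yaw"],degrees=True)*Ro.from_euler('y',-tilt,degrees=True)
    a=np.radians(yaw_y); y=np.array([np.cos(a),np.sin(a),0]); z=np.array([0,0,-1.]); x=np.cross(y,z)
    return Rc*Ro.from_matrix(np.c_[x,y,z])
def delta(R,p,p0=None,R0=None):
    from workcell import state
    s=state(); R0=R0 or Ro.from_rotvec(s["ee_rot"]); p0=s["ee_pos"] if p0 is None else p0
    return np.r_[np.degrees((R*R0.inv()).as_rotvec())/5,(p-p0)/.025].round(2)
N35=np.array([-np.sin(np.radians(35)),0,np.cos(np.radians(35))])*1000
def pan(y,h,s=66): # console mm: s up slope, h above panel
    c,q=np.cos(np.radians(35)),np.sin(np.radians(35))
    return np.array([-90+s*c-h*q,y,76+s*q+h*c])
E
python3 - <<'E'
from h import *
R=tool(-90,35); print(R.as_matrix().round(2))
print(delta(R,con(pan(20,140)))), print(con(pan(20,140)))
E
```

```text
[[ 0.82 -0.09  0.57]
 [-0.07 -1.   -0.05]
 [ 0.57  0.   -0.82]]
[  9.56  -2.46 -30.92  15.8  -20.22  -0.76]
[0.62494876 0.02105459 0.22853733]
```

Request:
{"op": "send_rows", "data": {
  "targets": "1.2 -0.3 -3.9 2 -2.5 1 1; 2.4 -0.6 -7.7 4 -5 1.5 1; 3.6 -0.9 -11.6 6 -7.5 1.5 1; 4.8 -1.2 -15.5 8 -10 1.5 1; 4.8 -1.2 -15.5 8 -10 1.5 1; 4.8 -1.2 -15.5 8 -10 1.5 1; 4.8 -1.2 -15.5 8 -10 1.5 1; 4.8 -1.2 -15.5 8 -10 1.5 1; 6 -1.5 -19.3 10 -12.6 1 1; 7.2 -1.8 -23.2 12 -15.2 0.5 1; 8.4 -2.2 -27 14 -17.7 0 1; 9.56 -2.46 -30.92 15.8 -20.2 -0.76 1; 9.56 -2.46 -30.92 15.8 -20.2 -0.76 0.5; 9.56 -2.46 -30.92 15.8 -20.2 -0.76 0.5; 9.56 -2.46 -30.92 15.8 -20.2 -0.76 0.5; 9.56 -2.46 -30.92 15.8 -20.2 -0.76 0.5; 9.56 -2.46 -30.92 15.8 -20.2 -0.76 0.5; 9.56 -2.46 -30.92 15.8 -20.2 -0.76 0.5"
}}

```text
time: 2.4
ee_pos: [0.6251, 0.0219, 0.2292]
ee_rot: [2.968, -0.127, 0.934]
force: [-0.3, -0.3, -0.4]
width: 0.501
gripper_force: 0.0
```

```bash
python3 - <<'E'
from h import *
from workcell import state, viewer
s=state(); print(s["ee_pos"],s["joint_positions"].round(2),s["width"], delta(tool(-90,35),con(pan(20,140))))
f=viewer.grab_frame("wrist"); pickle.dump((s,f),open("w1.pkl","wb")); cv2.imwrite("pics/w1.png",f["image"])
E
```

```text
[0.62507718 0.02189447 0.22919853] [-0.18 -0.07  1.98  0.09  0.63  1.42] 0.5007342869431223 [ 0.02 -0.01 -0.01 -0.01 -0.03 -0.03]
```

View pics/w1.png

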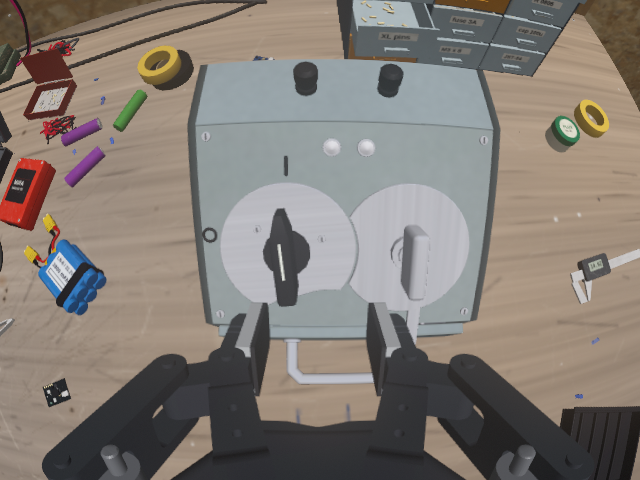

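The wrist view shows the panel clearly: isolator bar nose (279,212), tail (286,303), stroke (286,165), ring (210,235), latch bar (416,230)-(415,297). There's one console here, so no ambiguity.

```bash
python3 - <<'E'
from h import *
s,f=pickle.load(open("w1.pkl","rb")); W=cloud(f,s)
inv=lambda X:(Ro.from_euler('z',-C["yaw"],degrees=True).apply(X-C["o"])*1000)
K=inv(W.reshape(-1,3)).reshape(480,640,3)
# panel frame coords (y, s, h)
c,q=np.cos(np.radians(35)),np.sin(np.radians(35))
def pf(k): 
    x,y,z=k[...,0]+90,k[...,1],k[...,2]-76; return np.stack([y,x*c+z*q,-x*q+z*c],-1)
P=pf(K)
for n,p in dict(stroke=(286,165),ring=(203,235),nose=(279,216),tail=(286,298),bar=(283,250),l1=(413,238),l2=(417,290),disc1=(240,245),disc2=(445,245),pan=(300,140),pan2=(220,290),pan3=(470,200),top=(340,95)).items():
    print(n,P[p[1],p[0]].round(1),K[p[1],p[0]].round(1))
# panel plane fit
m=(abs(P[...,2])<6)&(P[...,1]>15)&(P[...,1]<150)&(abs(P[...,0])<105)
X=W[m]; X0=X.mean(0); n=np.linalg.svd(X-X0,full_matrices=False)[2][2]; n*=np.sign(n[2])
print("normal",n,"tilt",np.degrees(np.arccos(n[2])),"yaw",np.degrees(np.arctan2(-n[1],-n[0])),"h at mid",P[m][:,2].mean())
# disc rims: points with h in 4..12
g=f["image"].astype(int); 
m=(P[...,2]>4)&(P[...,2]<12)&(P[...,1]>5)&(P[...,1]<130)
Q=P[m]; print("disc h",np.median(Q[:,2]),"y range",np.percentile(Q[:,0],[.2,99.8]))
for sg,y0 in((1,44),(-1,-44)):
    R=Q[(Q[:,0]*sg>20)]; 
    h=cv2.convexHull(R[:,:2].astype(np.float32))[:,0]
    h=h[(h[:,0]*sg>40)]
    A=np.c_[2*h,np.ones(len(h))]; o=np.linalg.lstsq(A,(h**2).sum(1),rcond=None)[0]; print("circle",sg,o[:2],np.sqrt(o[2]+o[0]**2+o[1]**2),len(h))
for nm,y0 in(("iso",44),("lat",-44)):
    m=(P[...,2]>40)&(P[...,2]<55)&(abs(P[...,0]-y0)<40)&(P[...,1]>20)&(P[...,1]<115); Q=P[m]
    r=cv2.minAreaRect(Q[:,:2].astype(np.float32)); print(nm,m.sum(),np.median(Q[:,2]),r, Q[:,:2].mean(0))
m=(K[...,2]>160)&(K[...,2]<175)&(K[...,0]>40)&(K[...,0]<110); Q=K[m]; print("top",np.median(Q[:,2]),Q.min(0),Q.max(0),cv2.minAreaRect(Q[:,:2].astype(np.float32)))
E
```

```text
stroke [ 44.3 120.2   6.6] [  4.7  44.3 150.3]
ring [108.5  69.    6.1] [-36.9 108.5 120.6]
nose [46.  92.4 43.6] [-39.3  46.  164.7]
tail [42.5 39.6 50. ] [-86.2  42.5 139.6]
bar [43.3 72.7 50.8] [-59.5  43.3 159.3]
l1 [-38.2  79.4  46.2] [-51.5 -38.2 159.4]
l2 [-43.   45.3  50.8] [-82.  -43.  143.6]
disc1 [78.6 63.4 12.7] [-45.4  78.6 122.8]
disc2 [-73.1  63.6  12.1] [-44.8 -73.1 122.4]
pan [ 34.6 137.6   3.7] [ 20.6  34.6 157.9]
pan2 [99.9 22.5  3.4] [-73.5  99.9  91.7]
pan3 [-93.3  96.9   3.8] [-12.8 -93.3 134.7]
top [  6.3 170.5  -8.2] [ 54.4   6.3 167.1]
normal [-0.57180099  0.04623387  0.81908855] tilt 35.00634162709313 yaw -4.622683727870712 h at mid 4.374283508568107
disc h 5.14224172148707 y range [-114.05834176  115.43982082]
circle 1 [79.37666764 67.82734655] 67.29662360836478 12
circle -1 [-77.01993037  66.88949434] 67.48498945602165 13
iso 1782 49.943411200504244 ((44.60096740722656, 63.16007995605469), (59.66499328613281, 13.60545539855957), 85.2016830444336) [44.14280234 63.40760773]
lat 1333 49.447925091314524 ((-43.23091125488281, 59.81863021850586), (45.53901672363281, 12.63529109954834), 88.7165756225586) [-42.03522236  61.73371906]
top 167.14242909525203 [  40.00076012 -114.62000519  164.81670798] [ 94.52763896 116.49986903 174.84928467] ((67.26158905029297, 0.9391937255859375), (54.52335739135742, 231.1205291748047), 0.0033042803406715393)
```

```bash
sed -i 's/^C=.*/C=dict(o=np.array([.734,-.0085,0]),yaw=-4.7)/' h.py; python3 - <<'E'
from h import *
R=tool(-85,35); print(delta(R,con(pan(44,95)))); print(delta(R,con(pan(44,41))))
n=Ro.from_euler('z',C["yaw"],degrees=True).apply(N35/1000); print("80deg/5 rotvec x 15.4:",(n*15.4).round(2),n, "up40",(n*40/25).round(2))
E
```

```text
[-0.55  0.04  0.87  0.89  0.84 -1.5 ]
[-0.55  0.04  0.87  2.13  0.74 -3.27]
80deg/5 rotvec x 15.4: [-8.8   0.72 12.61] [-0.57164772  0.046998    0.81915204] up40 [-0.91  0.08  1.31]
```

Request:
{"op": "send_rows", "data": {
  "targets": "-0.55 0.04 0.87 0.89 0.84 -1.5 0.5; -0.55 0.04 0.87 0.89 0.84 -1.5 0.5; -0.55 0.04 0.87 0.89 0.84 -1.5 0.5; -0.55 0.04 0.87 1.5 0.79 -2.4 0.5; -0.55 0.04 0.87 2.13 0.74 -3.27 0.5; -0.55 0.04 0.87 2.13 0.74 -3.27 0.5; -0.55 0.04 0.87 2.13 0.74 -3.27 0; -0.55 0.04 0.87 2.13 0.74 -3.27 0; -0.55 0.04 0.87 2.13 0.74 -3.27 0; -0.55 0.04 0.87 2.13 0.74 -3.27 0; -0.55 0.04 0.87 2.13 0.74 -3.27 0; -0.55 0.04 0.87 2.13 0.74 -3.27 0"
}}

```text
time: 3.95
ee_pos: [0.6789, 0.0401, 0.1499]
ee_rot: [2.947, 0.005, 0.931]
force: [-5.0, -1.5, 5.7]
width: 0.135
gripper_force: 60.5
```

Request:
{"op": "send_rows", "data": {
  "targets": "-0.8 0.07 1.15 -0.03 0 0.05 0; -1.6 0.13 2.29 -0.03 0 0.05 0; -2.4 0.2 3.44 -0.03 0 0.05 0; -3.2 0.26 4.59 -0.03 0 0.05 0; -4 0.33 5.73 -0.03 0 0.05 0; -4.8 0.39 6.88 -0.03 0 0.05 0; -5.6 0.46 8.03 -0.03 0 0.05 0; -6.4 0.53 9.17 -0.03 0 0.05 0; -7.2 0.59 10.3 -0.03 0 0.05 0; -8 0.66 11.47 -0.03 0 0.05 0; -8.6 0.71 12.3 -0.03 0 0.05 0; -8.8 0.72 12.6 -0.03 0 0.05 0; -8.8 0.72 12.6 -0.03 0 0.05 0; -8.8 0.72 12.6 -0.03 0 0.05 0"
}}

```text
time: 5.7
ee_pos: [0.6762, 0.0437, 0.148]
ee_rot: [2.084, 1.657, 0.615]
force: [2.4, 13.6, -5.5]
width: 0.141
gripper_force: 64.3
```

```bash
python3 - <<'E'
from h import *
from workcell import state
s=state(); print(s["force"],s["torque"],s["joint_positions"].round(2),s["ee_pos"])
y=Ro.from_rotvec(s["ee_rot"]).as_matrix()[:,1]
Rc=Ro.from_euler('z',C["yaw"],degrees=True)*Ro.from_euler('y',-35,degrees=True)
v=Rc.inv().apply(y); print("tool y angle+90:",np.degrees(np.arctan2(v[1],v[0]))+90)
E
```

```text
[ 2.44825707 13.56585773 -5.54056521] [2.43854624 0.2994362  0.48542977] [-0.13  0.18  1.89  0.07  0.46  0.05] [0.67622542 0.04374026 0.14797162]
tool y angle+90: 81.59107292946676
```

Request:
{"op": "send_rows", "data": {
  "targets": "0 0 0 0 0 0 0.4; 0 0 0 0 0 0 0.4; 0 0 0 0 0 0 0.4; -0 0 0 -1.26 0.1 1.8 0.4; 0 0 0 -1.26 0.1 1.8 0.4; 0 0 0 -1.26 0.1 1.8 0.4"
}}

```text
time: 6.45
ee_pos: [0.6462, 0.0426, 0.1941]
ee_rot: [2.077, 1.655, 0.611]
force: [-0.7, 0.8, 0.4]
width: 0.402
gripper_force: 0.0
```

```bash
python3 - <<'E'
from h import *
R=tool(-89,35); print(delta(R,con(pan(-44,105)))); print(delta(R,con(pan(-43.5,43))))
E
```

```text
[  9.25  -0.75 -13.23  -0.47  -3.48   0.23]
[  9.25  -0.75 -13.23   0.95  -3.58  -1.8 ]
```

Request:
{"op": "send_rows", "data": {
  "targets": "1.2 -0.1 -1.7 -0.47 -1.2 0.23 0.4; 2.4 -0.2 -3.4 -0.47 -2.3 0.23 0.4; 3.6 -0.3 -5.1 -0.47 -3.48 0.23 0.4; 4.8 -0.4 -6.9 -0.47 -3.48 0.23 0.4; 6 -0.5 -8.6 -0.47 -3.48 0.23 0.4; 7.2 -0.6 -10.3 -0.47 -3.48 0.23 0.4; 8.4 -0.7 -12 -0.47 -3.48 0.23 0.4; 9.25 -0.75 -13.23 -0.47 -3.48 0.23 0.4; 9.25 -0.75 -13.23 -0.47 -3.48 0.23 0.4; 9.25 -0.75 -13.23 -0.47 -3.48 0.23 0.4"
}}

```text
time: 7.7
ee_pos: [0.6342, -0.0441, 0.1987]
ee_rot: [2.967, -0.092, 0.933]
force: [0.0, -0.2, -0.2]
width: 0.398
gripper_force: 0.0
```

```bash
python3 - <<'E'
from h import *
from workcell import state, viewer
s=state(); f=viewer.grab_frame("wrist"); pickle.dump((s,f),open("w2.pkl","wb")); cv2.imwrite("pics/w2.png",f["image"])
W=cloud(f,s); K=Ro.from_euler('z',-C["yaw"],degrees=True).apply(W.reshape(-1,3)-C["o"])*1000
c,q=np.cos(np.radians(35)),np.sin(np.radians(35)); x,y,z=K[:,0]+90,K[:,1],K[:,2]-76
P=np.c_[y,x*c+z*q,-x*q+z*c]
for nm,y0 in(("iso",44),("lat",-44)):
    Q=P[(P[:,2]>36)&(P[:,2]<52)&(abs(P[:,0]-y0)<40)&(P[:,1]>20)&(P[:,1]<115)]
    r=cv2.minAreaRect(Q[:,:2].astype(np.float32)); print(nm,len(Q),np.median(Q[:,2]),r)
Q=P[(abs(P[:,2])<4)&(P[:,1]>15)&(P[:,1]<150)&(abs(P[:,0])<105)]; print("panel h",np.median(Q[:,2]))
R=tool(-89,35); print(delta(R,con(pan(-43.5,43))))
E
```

```text
iso 2357 46.74846063613985 ((48.3232421875, 64.21192932128906), (60.627418518066406, 14.505080223083496), 8.394964218139648)
lat 1755 47.05261206520956 ((-43.53384780883789, 63.435569763183594), (45.79051971435547, 12.380537986755371), 89.92811584472656)
panel h 1.633846451441368
[ 0.01 -0.01 -0.02  1.43 -0.11 -1.99]
```

View pics/w2.png

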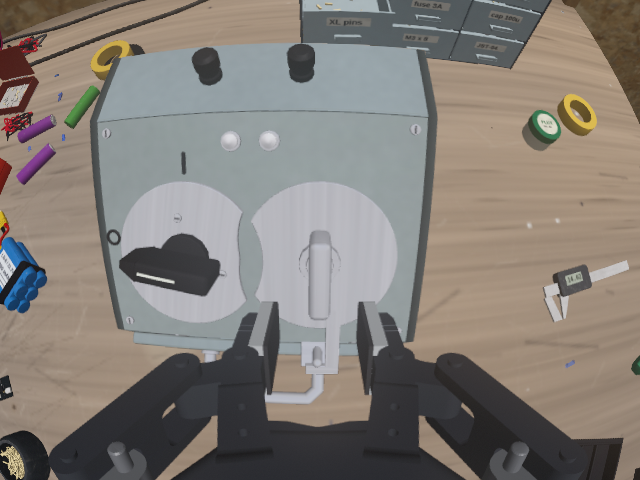

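The isolator now points left to its ring (113,237), i.e. off; the latch bar runs (318,235)-(318,315) centred between the jaws. I grasp and turn it.

Request:
{"op": "send_rows", "data": {
  "targets": "0 0 0 0.7 -0.05 -1 0.4; 0 0 0 1.43 -0.11 -1.99 0.4; 0 0 0 1.43 -0.11 -1.99 0.4; 0 0 0 1.43 -0.11 -1.99 0; 0 0 0 1.43 -0.11 -1.99 0; 0 0 0 1.43 -0.11 -1.99 0; 0 0 0 1.43 -0.11 -1.99 0; 0 0 0 1.43 -0.11 -1.99 0"
}}

```text
time: 8.75
ee_pos: [0.6702, -0.0477, 0.151]
ee_rot: [2.965, -0.094, 0.937]
force: [-5.4, -4.2, 2.4]
width: 0.129
gripper_force: 61.2
```

Request:
{"op": "send_rows", "data": {
  "targets": "-0.8 0.07 1.15 0 0 0 0; -1.6 0.13 2.29 0 0 0 0; -2.4 0.2 3.44 0 0 0 0; -3.2 0.26 4.59 0 0 0 0; -4 0.33 5.73 0 0 0 0; -4.8 0.39 6.88 0 0 0 0; -5.6 0.46 8.03 0 0 0 0; -6.4 0.53 9.17 0 0 0 0; -7.2 0.59 10.3 0 0 0 0; -8 0.66 11.47 0 0 0 0; -8.8 0.72 12.6 0 0 0 0; -9.3 0.76 13.3 0 0 0 0; -9.3 0.76 13.3 0 0 0 0; -9.3 0.76 13.3 0 0 0 0"
}}

```text
time: 10.5
ee_pos: [0.668, -0.0442, 0.1492]
ee_rot: [2.077, 1.666, 0.609]
force: [-16.5, 7.4, 9.3]
width: 0.127
gripper_force: 67.3
```

```bash
python3 - <<'E'
from h import *
from workcell import state
s=state(); print(s["force"],s["torque"],s["joint_positions"].round(2),s["ee_pos"])
y=Ro.from_rotvec(s["ee_rot"]).as_matrix()[:,1]
Rc=Ro.from_euler('z',C["yaw"],degrees=True)*Ro.from_euler('y',-35,degrees=True)
v=Rc.inv().apply(y); print("tool y angle+90:",np.degrees(np.arctan2(v[1],v[0]))+90)
E
```

```text
[-16.49836754   7.42532505   9.3076139 ] [ 1.43929306  1.54141799 -0.43101475] [-0.3   0.15  1.92  0.28  0.49 -0.29] [ 0.66797785 -0.04420327  0.14921739]
tool y angle+90: 82.07718648412052
```

Request:
{"op": "send_rows", "data": {
  "targets": "0 0 0 0 0 0 0.4; 0 0 0 0 0 0 0.4; 0 0 0 0 0 0 0.4; 0 0 0 -1.26 0.1 1.8 0.4; 0 0 0 -1.26 0.1 1.8 0.4; 0 0 0 -1.26 0.1 1.8 0.4"
}}

```text
time: 11.25
ee_pos: [0.6387, -0.0445, 0.195]
ee_rot: [2.07, 1.663, 0.608]
force: [0.6, -0.3, -0.4]
width: 0.402
gripper_force: 0.0
```

```bash
python3 - <<'E'
from h import *
print(delta(tool(0,10),con([-165,20,200])))
E
```

```text
[-0.18  5.04  1.44 -2.7   2.78  0.2 ]
```

Request:
{"op": "send_rows", "data": {
  "targets": "0 1.5 0.4 -1.3 1.2 0.2 0.4; -0.1 3.5 1 -2.7 2.78 0.2 0.4; -0.18 5.04 1.44 -2.7 2.78 0.2 0.4; -0.18 5.04 1.44 -2.7 2.78 0.2 0.4; -0.18 5.04 1.44 -2.7 2.78 0.2 0.4; -0.18 5.04 1.44 -2.7 2.78 0.2 0.4"
}}

```text
time: 12.0
ee_pos: [0.5703, 0.0249, 0.1989]
ee_rot: [2.214, 2.038, 0.177]
force: [0.2, 0.6, 0.5]
width: 0.402
gripper_force: 0.0
```

```bash
python3 - <<'E'
from h import *
from workcell import state, viewer
s=state(); f=viewer.grab_frame("wrist"); pickle.dump((s,f),open("w3.pkl","wb"))
im=f["image"].copy(); W=cloud(f,s); K=(Ro.from_euler('z',-C["yaw"],degrees=True).apply(W.reshape(-1,3)-C["o"])*1000)
Q=K[(K[:,0]<-105)&(K[:,0]>-160)&(abs(K[:,1])<60)&(K[:,2]>25)&(K[:,2]<60)]
print(len(Q)); print("x bar",np.percentile(Q[Q[:,0]<-122],[2,50,98],axis=0).round(1), "z", np.percentile(Q[:,2],[50,90,99]))
print(s["joint_positions"].round(2))
cv2.imwrite("pics/w3.png",im)
E
```

```text
2169
x bar [[-144.4  -44.5   39.5]
 [-138.1    7.5   43.5]
 [-123.2   49.5   45.3]] z [43.46325764 44.7382954  45.77495997]
[-0.18  0.07  1.8   0.02  1.1  -0.1 ]
```

View pics/w3.png

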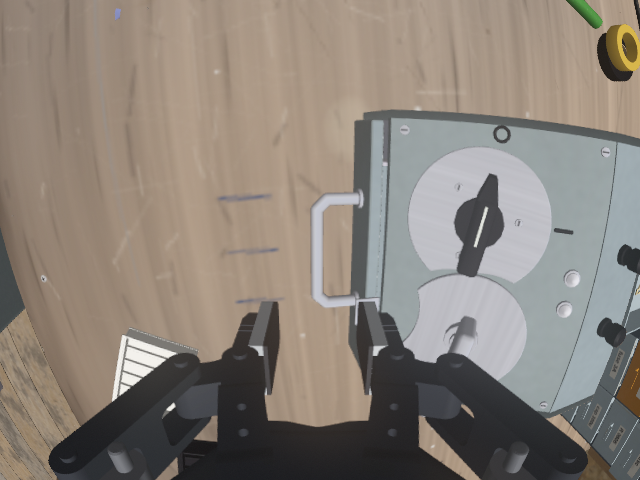

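The handle bar is at (317,205)-(317,295), isolator still off, latch bar turned with its hook out of the way toward the right (hidden by the jaw).

```bash
python3 - <<'E'
from h import *
s,f=pickle.load(open("w3.pkl","rb")); W=cloud(f,s); K=(Ro.from_euler('z',-C["yaw"],degrees=True).apply(W.reshape(-1,3)-C["o"])*1000)
for a,b in((-20,0),(0,20),(20,35)):
  Q=K[(K[:,0]<-120)&(K[:,0]>-160)&(K[:,1]>a)&(K[:,1]<b)&(K[:,2]>38)&(K[:,2]<60)]
  print(a,len(Q),Q.min(0).round(1),Q.max(0).round(1),np.median(Q,axis=0).round(1))
d=pickle.load(open("f0.pkl","rb"))
for n in("top","scene"):
  K=(Ro.from_euler('z',-C["yaw"],degrees=True).apply(cloud(d[n]).reshape(-1,3)-C["o"])*1000)
  Q=K[(K[:,0]<-120)&(K[:,0]>-160)&(K[:,1]>-20)&(K[:,1]<20)&(K[:,2]>32)&(K[:,2]<60)]; print(n,len(Q),np.median(Q,axis=0))
R=tool(0,10)
print(delta(R,con([-143,3,90])),delta(R,con([-143,3,43])))
print("pull 122:",((con([-122,0,0])-con([0,0,0]))/.025).round(2))
E
```

```text
-20 274 [-144.2  -20.    39.8] [-134.9   -0.    45.9] [-139.8  -10.1   43.4]
0 301 [-144.6    0.    38.2] [-135.    19.9   45.9] [-140.3   10.2   43.5]
20 238 [-144.6   20.1   38.7] [-135.1   34.9   45.8] [-140.4   27.5   43.4]
top 51 [-141.93283244    1.68993547   43.30275567]
scene 31 [-1.41284985e+02 -2.91733579e-02  4.23733455e+01]
[-0.   -0.01  0.01  0.85 -0.75 -4.37] [-0.   -0.01  0.01  0.85 -0.75 -6.25]
pull 122: [-4.86  0.4   0.  ]
```

Request:
{"op": "send_rows", "data": {
  "targets": "0 0 0 0.85 -0.75 -2 0.34; 0 0 0 0.85 -0.75 -4.37 0.34; 0 0 0 0.85 -0.75 -5.3 0.34; 0 0 0 0.85 -0.75 -6.25 0.34; 0 0 0 0.85 -0.75 -6.25 0.34; 0 0 0 0.85 -0.75 -6.25 0.34; 0 0 0 0.85 -0.75 -6.25 0; 0 0 0 0.85 -0.75 -6.25 0; 0 0 0 0.85 -0.75 -6.25 0; 0 0 0 0.85 -0.75 -6.25 0; 0 0 0 0.85 -0.75 -6.25 0"
}}

```text
time: 13.42
ee_pos: [0.5939, 0.0061, 0.0455]
ee_rot: [2.211, 2.036, 0.18]
force: [-1.1, -0.3, 6.1]
width: 0.09
gripper_force: 58.9
```

Request:
{"op": "send_rows", "data": {
  "targets": "0 0 0 -0.4 0.03 0 0; 0 0 0 -0.8 0.07 0 0; 0 0 0 -1.2 0.1 0 0; 0 0 0 -1.6 0.13 0 0; 0 0 0 -2 0.16 0 0; 0 0 0 -2.4 0.2 0 0; 0 0 0 -2.8 0.23 0 0; 0 0 0 -3.2 0.26 0 0; 0 0 0 -3.6 0.3 0 0; 0 0 0 -4 0.33 0 0; 0 0 0 -4.3 0.35 0 0; 0 0 0 -4.5 0.37 0 0; 0 0 0 -4.65 0.38 0 0; 0 0 0 -4.75 0.39 0 0; 0 0 0 -4.85 0.4 0 0; 0 0 0 -4.85 0.4 0 0; 0 0 0 -4.85 0.4 0 0"
}}

```text
time: 15.55
ee_pos: [0.4749, 0.016, 0.0456]
ee_rot: [2.208, 2.031, 0.187]
force: [13.9, 2.4, -6.2]
width: 0.086
gripper_force: 59.1
```

Request:
{"op": "send_rows", "data": {
  "targets": "0 0 0 0.2 0 0 0.34; 0 0 0 0.2 0 0 0.34; 0 0 0 0.2 0 0 0.34; 0 0 0 -0.1 0 2 0.34; 0 0 0 0 0 4 0.6; 0 2 0 1 1 5.5 0.6; 0 2 0 2 1.5 5.5 0.6; 0 2 0 2 1.5 5.5 0.6; 0 2 0 2 1.5 5.5 0.6"
}}

```text
time: 16.68
ee_pos: [0.5199, 0.0539, 0.18]
ee_rot: [2.304, 2.125, -0.02]
force: [-0.0, -0.3, -0.2]
width: 0.606
gripper_force: 0.0
```

```bash
python3 - <<'E'
from h import *
from workcell import state, viewer
s=state(); f=viewer.grab_frame("wrist"); t=viewer.grab_frame("top"); pickle.dump((s,f,t),open("w4.pkl","wb"))
cv2.imwrite("pics/w4.png",np.hstack([cv2.resize(f["image"],(480,360)),cv2.resize(t["image"][140:290,235:368],(319,360),interpolation=3)]))
for F,S in((f,s),(t,None)):
  K=(Ro.from_euler('z',-C["yaw"],degrees=True).apply(cloud(F,S).reshape(-1,3)-C["o"])*1000).reshape(480,640,3)
  hsv=cv2.cvtColor(F["image"],cv2.COLOR_BGR2HSV)
  m=(K[...,0]<-120)&(K[...,0]>-230)&(abs(K[...,1])<70)&(K[...,2]>46)&(K[...,2]<56)
  Q=K[m]
  if len(Q)>5: print(len(Q),Q.min(0).round(1),Q.max(0).round(1),np.median(Q,axis=0).round(1),cv2.minAreaRect(Q[:,:2].astype(np.float32)))
  m=(K[...,0]<-225)&(K[...,0]>-275)&(abs(K[...,1]-3)<25)&(K[...,2]>38)&(K[...,2]<50); print("bar",np.median(K[m],axis=0))
E
```

```text
1311 [-226.   -41.9   46. ] [-160.6   50.6   53.4] [-172.2   12.4   50.1] ((-193.27291870117188, 4.43902587890625), (65.3366470336914, 92.50816345214844), 0.12121345847845078)
bar [-258.55416793    4.05905645   43.47418219]
87 [-225.8  -61.5   46.1] [-158.4   20.9   56. ] [-172.1  -12.1   50.4] ((-192.2587890625, -19.875125885009766), (67.21873474121094, 82.38996124267578), 0.7644165754318237)
bar [-261.09518086    0.57307631   44.6819313 ]
```

View pics/w4.png

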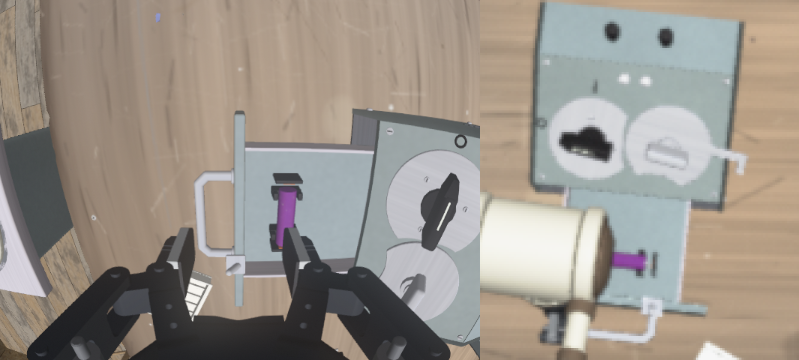

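Drawer is open, hook is out to the right (740,160), isolator off; the purple cell lies in its cradle at (287,215) of the left half. Next: measure it by colour.

```bash
python3 - <<'E'
from h import *
s,f,t=pickle.load(open("w4.pkl","rb"))
for F,S in((f,s),(t,None)):
  K=(Ro.from_euler('z',-C["yaw"],degrees=True).apply(cloud(F,S).reshape(-1,3)-C["o"])*1000).reshape(480,640,3)
  h=cv2.cvtColor(F["image"],cv2.COLOR_BGR2HSV); m=(h[...,0]>135)&(h[...,0]<165)&(h[...,1]>90)&(K[...,0]<-130)&(K[...,0]>-230)&(abs(K[...,1])<70)
  Q=K[m]; Q=Q[Q[:,2]>35]; v,u=np.nonzero(m)
  print(len(Q),u.min(),u.max(),v.min(),v.max(),np.percentile(Q,[1,50,99],axis=0).round(1))
  T=Q[Q[:,2]>48]; print("ridge fit",np.polyfit(T[:,1],T[:,0],1),np.median(T,axis=0))
K4=cloud(t); x,y,z=K4[...,0],K4[...,1],K4[...,2]
R=tool(0,0)
print("above",delta(R,con([-170,4,110])))
E
```

```text
1276 368 394 254 328 [[-178.2  -27.7   44.5]
 [-172.3   10.6   50.2]
 [-161.6   33.4   53.3]]
ridge fit [ 2.18306715e-02 -1.70874613e+02] [-171.19660706   11.63972276   50.58637609]
73 290 303 246 252 [[-220.3  -26.8   44.4]
 [-172.1  -12.1   52. ]
 [-163.1    7.2  466.5]]
ridge fit [   0.22784696 -172.30267554] [-171.88685123   -9.82426963   52.64081751]
above [ 0.16 -0.04 -0.01  1.8  -1.77 -2.81]
```

```bash
python3 - <<'E'
from h import *
R=tool(0,0)
print(delta(R,con([-171,1.5,110])),delta(R,con([-171,1.5,52])))
E
```

```text
[ 0.16 -0.04 -0.01  1.75 -1.87 -2.81] [ 0.16 -0.04 -0.01  1.75 -1.87 -5.13]
```

Request:
{"op": "send_rows", "data": {
  "targets": "0.16 -0.04 0 1.75 -1.87 -1 0.5; 0.16 -0.04 0 1.75 -1.87 -2.8 0.5; 0.16 -0.04 0 1.75 -1.87 -2.8 0.5; 0.16 -0.04 0 1.75 -1.87 -4 0.5; 0.16 -0.04 0 1.75 -1.87 -5.13 0.5; 0.16 -0.04 0 1.75 -1.87 -5.13 0.5; 0.16 -0.04 0 1.75 -1.87 -5.13 0.5; 0.16 -0.04 0 1.75 -1.87 -5.13 0; 0.16 -0.04 0 1.75 -1.87 -5.13 0; 0.16 -0.04 0 1.75 -1.87 -5.13 0; 0.16 -0.04 0 1.75 -1.87 -5.13 0; 0.16 -0.04 0 1.75 -1.87 -5.13 0; 0.16 -0.04 0 1.75 -1.87 -5.13 0"
}}

```text
time: 18.4
ee_pos: [0.5661, 0.007, 0.0547]
ee_rot: [2.307, 2.127, 0.004]
force: [-1.7, 0.6, 6.4]
width: 0.186
gripper_force: 58.6
```

Request:
{"op": "send_rows", "data": {
  "targets": "0 0 0 0 0 0.5 0; 0 0 0 0 0 1.5 0; 0 0 0 0 0 3 0; 0 0 0 0 0 5 0; 0 0 0 0 0 6 0; 0 0 0 0 0 6 0; 0 0 0 0 0 6 0"
}}

```text
time: 19.27
ee_pos: [0.564, 0.0073, 0.2015]
ee_rot: [-2.309, -2.13, -0.0]
force: [-1.0, -0.8, -1.6]
width: 0.187
gripper_force: 58.9
```

```bash
python3 - <<'E'
from h import *
from workcell import state
s=state(); print(s["ee_pos"],s["joint_positions"].round(2))
# tray provisional: (0.444,-0.3035), x axis at -16deg; view pose offset 
C["yaw"]=-16; print(delta(tool(90,0),np.array([.40,-.29,.20])))
E
```

```text
[0.56400971 0.00733034 0.20145516] [-0.2   0.17  1.68  0.    1.29 -0.12]
[ -0.    -0.    15.73  -6.56 -11.89  -0.06]
```

Request:
{"op": "send_rows", "data": {
  "targets": "0 0 2 -0.5 -1.5 0.3 0; 0 0 4 -0.9 -3.3 0.3 0; 0 0 6 -1.3 -5.1 0.3 0; 0 0 8 -1.7 -7 0.3 0; 0 0 10 -2.1 -9 0.3 0; 0 0 12 -2.4 -11 0.3 0; 0 0 14 -2.56 -13 0.2 0; 0 0 15.73 -2.56 -13 0 0; 0 0 15.73 -2.56 -13 0 0; 0 0 15.73 -2.56 -13 0 0; 0 0 15.73 -2.56 -13 0 0"
}}

```text
time: 20.65
ee_pos: [0.501, -0.3172, 0.2027]
ee_rot: [0.437, 3.111, 0.004]
force: [-0.4, 0.1, -0.7]
width: 0.184
gripper_force: 59.0
```

```bash
python3 - <<'E'
from h import *
from workcell import state, viewer
s=state(); f=viewer.grab_frame("wrist"); t=viewer.grab_frame("top"); pickle.dump((s,f,t),open("w5.pkl","wb")); cv2.imwrite("pics/w5.png",f["image"])
print(s["ee_pos"],s["joint_positions"].round(2),s["width"])
for F,S in((f,s),(t,None)):
  W=cloud(F,S); x,y,z=W[...,0],W[...,1],W[...,2]
  m=(x>.36)&(x<.54)&(y<-.2)&(y>-.4)&(z>.016)&(z<.03); Q=W[m]; print(len(Q),cv2.minAreaRect(Q[:,:2].astype(np.float32)),np.median(Q[:,2]))
E
```

```text
[ 0.50103551 -0.31715129  0.20265505] [-0.77  0.24  1.59  0.    1.31 -2.06] 0.18409244503640382
3966 ((0.44561249017715454, -0.302283376455307), (0.13059648871421814, 0.10871186852455139), 74.10821533203125) 0.023171058795020863
111 ((0.46085697412490845, -0.30724382400512695), (0.13056467473506927, 0.07225742191076279), 74.17923736572266) 0.022678913589625514
```

View pics/w5.png

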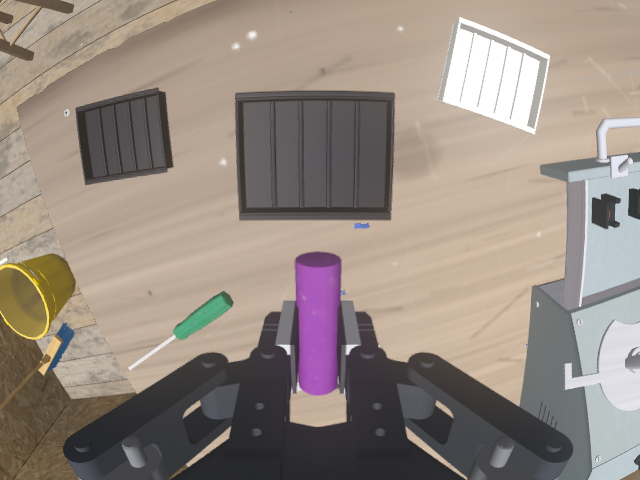

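```bash
python3 - <<'E'
from h import *
s,f,t=pickle.load(open("w5.pkl","rb")); W=cloud(f,s)
o=np.array([.4456,-.3023,0]); T=Ro.from_euler('z',-15.9,degrees=True)
L=(T.inv().apply(W.reshape(-1,3)-o)*1000)
prof=[]
for yy in range(-66,67,2):
    q=L[(abs(L[:,0])<30)&(abs(L[:,1]-yy)<1)]; prof.append((yy,round(np.median(q[:,2]),1)))
print(prof)
h=cv2.cvtColor(f["image"],cv2.COLOR_BGR2HSV); m=(h[...,0]>135)&(h[...,0]<165)&(h[...,1]>90); m[:240]=0; m[:, :280]=0; m[:,360:]=0
Q=Ro.from_rotvec(s["ee_rot"]).inv().apply(W[m]-s["ee_pos"])*1000
print(np.percentile(Q,[1,50,99],axis=0).round(1)); 
tp=Q[Q[:,2]<np.percentile(Q[:,2],30)]; print(np.polyfit(tp[:,0],tp[:,1],1))
C["yaw"]=-15.9
for z in(.08,.027): print(delta(tool(90,0),o+[0,0,z]))
E
```

```text
[(-66, np.float64(22.4)), (-64, np.float64(23.2)), (-62, np.float64(14.1)), (-60, np.float64(3.5)), (-58, np.float64(3.4)), (-56, np.float64(3.4)), (-54, np.float64(3.5)), (-52, np.float64(3.3)), (-50, np.float64(3.4)), (-48, np.float64(3.4)), (-46, np.float64(3.4)), (-44, np.float64(3.4)), (-42, np.float64(3.4)), (-40, np.float64(3.3)), (-38, np.float64(7.4)), (-36, np.float64(8.5)), (-34, np.float64(6.3)), (-32, np.float64(3.6)), (-30, np.float64(3.4)), (-28, np.float64(3.6)), (-26, np.float64(3.5)), (-24, np.float64(3.5)), (-22, np.float64(3.6)), (-20, np.float64(3.5)), (-18, np.float64(3.5)), (-16, np.float64(3.3)), (-14, np.float64(7.9)), (-12, np.float64(8.5)), (-10, np.float64(7.4)), (-8, np.float64(3.5)), (-6, np.float64(3.9)), (-4, np.float64(3.9)), (-2, np.float64(4.5)), (0, np.float64(4.7)), (2, np.float64(4.1)), (4, np.float64(4.5)), (6, np.float64(4.5)), (8, np.float64(4.3)), (10, np.float64(7.3)), (12, np.float64(8.5)), (14, np.float64(7.8)), (16, np.float64(3.5)), (18, np.float64(3.5)), (20, np.float64(3.5)), (22, np.float64(3.4)), (24, np.float64(3.4)), (26, np.float64(3.5)), (28, np.float64(3.5)), (30, np.float64(3.4)), (32, np.float64(3.4)), (34, np.float64(5.7)), (36, np.float64(8.5)), (38, np.float64(7.3)), (40, np.float64(3.5)), (42, np.float64(3.6)), (44, np.float64(3.6)), (46, np.float64(3.5)), (48, np.float64(3.6)), (50, np.float64(3.5)), (52, np.float64(3.5)), (54, np.float64(3.6)), (56, np.float64(3.5)), (58, np.float64(3.5)), (60, np.float64(3.6)), (62, np.float64(14.2)), (64, np.float64(23.4)), (66, np.float64(22.2))]
[[nan nan nan]
 [nan nan nan]
 [nan nan nan]]Traceback (most recent call last):
  File "<stdin>", line 12, in <module>
    raise TypeError("expected non-empty vector for x")
TypeError: expected non-empty vector for x
```

```bash
python3 - <<'E'
from h import *
o=np.array([.4456,-.3023,0]); C["yaw"]=-15.9
for z in(.08,.028): print(delta(tool(90,0),o+[0,0,z]))
E
```

```text
[-0.02  0.01  0.02 -2.22  0.6  -4.92]
[-0.02  0.01  0.02 -2.22  0.6  -7.  ]
```

Request:
{"op": "send_rows", "data": {
  "targets": "0 0 0 -1.1 0.3 -1 0; 0 0 0 -2.22 0.6 -3 0; 0 0 0 -2.22 0.6 -4.9 0; 0 0 0 -2.22 0.6 -4.9 0; 0 0 0 -2.22 0.6 -5.8 0; 0 0 0 -2.22 0.6 -6.5 0; 0 0 0 -2.22 0.6 -6.8 0; 0 0 0 -2.22 0.6 -7 0; 0 0 0 -2.22 0.6 -7 0; 0 0 0 -2.22 0.6 -7 0"
}}

```text
time: 22.0
ee_pos: [0.4457, -0.3032, 0.0284]
ee_rot: [0.437, 3.11, 0.002]
force: [0.0, -0.0, -0.1]
width: 0.19
gripper_force: 59.0
```

Request:
{"op": "send_rows", "data": {
  "targets": "0 0 0 0 0 -0.06 0; 0 0 0 0 0 -0.06 0; 0 0 0 0 0 -0.06 0.23; 0 0 0 0 0 -0.06 0.27; 0 0 0 0 0 -0.06 0.32; 0 0 0 0 0 -0.06 0.38; 0 0 0 0 0 -0.06 0.4; 0 0 0 0 0 -0.06 0.4; 0 0 0 0 0 0.5 0.4; 0 0 0 0 0 2 0.4; 0 0 0 0.8 -0.2 4 0.4; 0 0 0 2.2 -0.6 6 0.4; 0 0 0 2.2 -0.6 7 0.4; 0 0 0 2.2 -0.6 7 0.4; 0 0 0 2.2 -0.6 7 0.4"
}}

```text
time: 23.88
ee_pos: [0.4995, -0.3172, 0.2015]
ee_rot: [-0.437, -3.11, -0.005]
force: [0.2, 0.5, 0.0]
width: 0.399
gripper_force: 0.0
```

```bash
python3 - <<'E'
from h import *
from workcell import state, viewer
s=state(); f=viewer.grab_frame("wrist"); t=viewer.grab_frame("top"); pickle.dump((s,f,t),open("w6.pkl","wb"))
cv2.imwrite("pics/w6.png",np.hstack([cv2.resize(f["image"],(480,360)),cv2.resize(t["image"][140:290,235:368],(319,360),interpolation=3)]))
W=cloud(f,s); o=np.array([.4456,-.3023,0]); L=(Ro.from_euler('z',15.9,degrees=True).apply(W.reshape(-1,3)-o)*1000).reshape(W.shape)
h=cv2.cvtColor(f["image"],cv2.COLOR_BGR2HSV); m=(h[...,0]>135)&(h[...,0]<165)&(h[...,1]>90)&(abs(L[...,0])<70)&(abs(L[...,1])<70)
print(np.percentile(L[m],[1,50,99],axis=0).round(1), s["force"])
K=(Ro.from_euler('z',-C["yaw"],degrees=True).apply(cloud(t).reshape(-1,3)-C["o"])*1000)
Q=K[(K[:,0]<-245)&(K[:,0]>-275)&(abs(K[:,1]-3)<25)&(K[:,2]>32)&(K[:,2]<50)]; print("bar",np.median(Q,axis=0))
c,q=np.cos(np.radians(35)),np.sin(np.radians(35)); x,y,z=K[:,0]+90,K[:,1],K[:,2]-76
P=np.c_[y,x*c+z*q,-x*q+z*c]
for nm,y0 in(("iso",44),("lat",-44)):
    Q=P[(P[:,2]>36)&(P[:,2]<55)&(abs(P[:,0]-y0)<38)&(P[:,1]>20)&(P[:,1]<115)]
    print(nm,len(Q),cv2.minAreaRect(Q[:,:2].astype(np.float32)))
E
```

```text
[[-30.  -10.9   8.4]
 [  0.4  -1.5  20.4]
 [ 30.7   6.8  23.1]] [0.19442838 0.5040909  0.04333744]
bar [-261.61739034    2.87055742   44.49732895]
iso 124 ((48.15302658081055, 64.27301788330078), (59.35893249511719, 14.927176475524902), 9.238008499145508)
lat 94 ((-42.927825927734375, 63.248046875), (44.44779968261719, 13.923365592956543), 11.018240928649902)
```

View pics/w6.png

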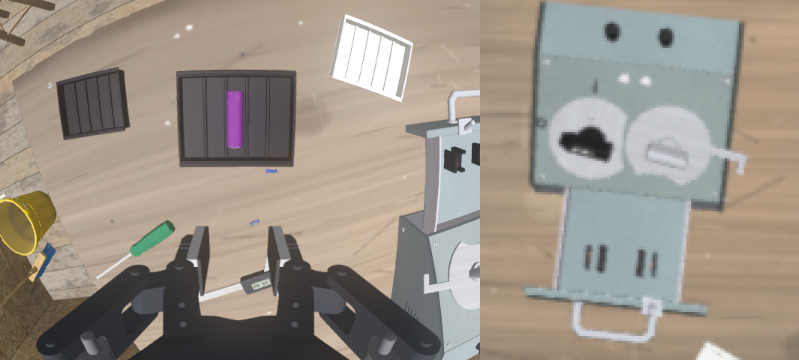

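The cell lies in the middle groove at (235,120), top at 22–23 mm. The drawer is out 119.7 mm, the isolator is at about 81° and the latch at about 79°.

```bash
python3 -c "
from workcell import ticket
print(ticket.finish_job())"
```

```text
the job is handed in; nothing more can be done
None
```

The job is done and handed in: isolator off, latch released, drawer fully open, and the cell lying in the middle groove of the large black tray, finished at about 24 s.

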